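# Pass a meal box over the spring stop of a packing track

### The arm

A 6-joint arm with a two-finger parallel gripper is mounted at the origin on the work surface. World frame = base frame: x ahead of the robot, y to its left, z up, the work surface at z = 0. Lengths are in m, angles in rad, forces in N, time in s.
With the tool pointing down it reaches from about 0.425 to 0.95 m from the base axis. Payload 3.5 kg.
Tool frame: the origin (TCP) lies on the mounting face of the last link; the fingertips stand ahead of it and the grasp point (between the pads) lies 155 mm ahead of it (bot.tip_reach is the z of the fingertips in the tool frame, in m); z points along the fingers, y is the line along which they close (so a half turn about z gives the same grasp; the last joint's range is limited). The gripper opens to 85 mm and grips with 20 to 120 N. Pads are 22 mm wide; open, the fingers measure 114 mm over their backs; the gripper's body (76 mm by 85 mm) begins 54 mm behind the grasp point. The pads swing forward as they close: fully open they stand 13 mm farther back than shut.
Start: joints at [1.116, 0.286, 1.577, -0, 1.279, -0.15], TCP at [0.203, 0.644, 0.405] pointing down, gripper open.
Joint ranges: [-2.77, 2.77], [-0.9, 2.22], [0.21, 2.48], [-1.53, 4.67], [0.24, 2.81], [-2.84, 2.84]. Speed limits (rad/s): [2.79, 2.79, 3.14, 3.14, 3.14, 3.14].

### API

Orientations are given as a unit quaternion [w, x, y, z].
In Python, from rig import monitor, vision, bot gives the robot as it stands.
- The arm moves only by the tool drive_tool, never from a script. Its argument "moves" is a list of rows, each a list of 5 numbers: the shift along the tool's x, y, z in m, then the turn about the tool's z in degrees, then the finger opening in m, from 0 to 0.0854. In form: [[x, y, z, roll, hand], ...]. A call has 1 to 20 rows; each row is the pose to reach, as a shift and turn from the pose commanded when the call began, along the tool's axes at that moment; what a row does not reach only later rows make up. A row lasts 1/10 s, in which the tool goes at most 50 mm and 8.59 degrees, less where a joint would pass 70% of its speed; a pose out of reach is approached as far as the arm can. A call with a gripper value outside its range is refused whole. The fingers move at their own pace and stop on an object; "grip_force" is the grip in N (left out, the last holds). Time passes only in rows, so rows that repeat a pose let the fingers close. It gives the time, the measured TCP pose, the force, the opening and the grip force at its end, in the units of the state.
- monitor.state(): the state, without advancing time (a new reading comes with each control period).
- vision.capture(name): name is "side" or "top"; returns a dict with "pixels" (400x640x3 uint8, blue, green, red), "range_z" (400x640 float32, m along the optical axis (not along the pixel's ray), 0 where there is no reading), "fovy" (degrees; the focal length in pixels is half the picture's height over the tangent of half this angle, whatever the lens; pixels are square), "cx", "cy" (the principal point, pixels), "world_to_cam" (4x4, takes a point from world to camera coordinates). Camera axes: x right, y down, z forward; pixel columns grow to the right and rows downward; lengths in m; the calibration is good to about 2 mm. A picture is of the moment at which its call begins.
- bot.hand_in(): hands the job in; it is judged then, once.
The state is a dict: "time_s": time; "joint_pos": joint angles; "dq": joint speeds; "joint_torque": joint torques, N m; "eef_pos": TCP position; "orientation": TCP orientation; "contact_force": force on the tool from outside, world axes, zero at the start; "ft_torque": the same for the moment, N m; "gripper_width": finger opening in m; "finger_force": force on a finger pad.
Only numpy, scipy, OpenCV 4.12 (cv2) and the standard library are available. Lean on these libraries where they do the work, as an engineer would, in place of code of your own. Each camera call takes 0.05 s, during which the arm holds its last target. There are 200 camera calls.

### The job

The meal box on the short roller track is held back by a pop-up spring stop. Press the long spring plate between the rollers down with the fingertips behind the box and, keeping it down so that the stop stays sunk, push the box along the track until all of it is past the stop; then let the plate up so that the stop rises behind the box, and move clear. Only push the box, do not lift or tip it or let the stop rise under it, and leave everything else on the table where it stands.

Things in the scene. Friction and masses are not known exactly. Their poses are not given: they have to be found in the camera images.
- track: Fixed low aluminium roller track, 480 mm long, 150 mm wide. Origin: on the table surface, on the track's centre line, directly under the stop. y axis: the way the box must travel; x across; z up. It runs from its open end at y = -285 mm to an 85 mm tall end wall whose inner face is at y = +180 mm.
- roller_top (a point): Point at roller-top height (55 mm above the table) on the track's centre line above the stop, fixed to the track, axes as the track's. The box rides on two lines of small rollers 44 to 59 mm to either side of the centre line; outside them the side rails (118 mm apart inside) rise to 70 mm above the table.
- stop_plate (a joint): How far the spring plate is pressed, in m: 0 up, 0.020 bottom. About 5 N starts it, about 10 N at the bottom; it stays level wherever pressed, and springs back when let go. The stop is two dark rubber posts fixed on it: up, they stand 12 mm above the roller tops; the box passes over them only while the plate is down more than 12 mm (16 mm is safe). The box on the rollers does not touch the plate.
- plate_top (a point): Point on the plate's top face midway between the two stop posts (track y = 0), 51 mm above the table when up; it moves down with the plate. The plate is a flat steel strip in the gap between the roller lines, 80 mm wide, from track y = -260 to +50 mm. The posts are 12 mm wide, 8 mm thick along the track, at 34 mm to either side, leaving 56 mm free between them for the fingers.
- meal_box: Black meal box with a clear lid, 110 mm wide across the track, 120 mm long along it, 42 mm tall, 0.28 to 0.56 kg, resting on the rollers. Origin: centre of its underside; its y axis points along the track's y (within a few degrees). It starts with its front face 15 to 75 mm short of the stop; behind it at least 60 mm of the plate lie open.
- spare_box: A second meal box, the same as the first, standing on the table beside the track's side rail; a bystander. Origin: centre of its underside.
- soup_can: Food can, 66 mm across, 100 mm tall, standing on the table beyond the track's open end; a bystander. Origin: centre of its underside.
- tuna_can: Low food can, 80 mm across, 45 mm tall, standing beside the track on the side away from the robot; a bystander. Origin: centre of its underside.
- jam_jar: Jar, 64 mm across, 90 mm tall, standing beside the track on the side away from the robot; a bystander. Origin: centre of its underside.
- bean_can: Food can, 72 mm across, 85 mm tall, standing beside the track on the robot's side; a bystander. Origin: centre of its underside.
- tape_roll: Cardboard tape roll lying flat, 90 mm across, 48 mm tall, beside the track on the side away from the robot; a bystander. Origin: centre of its underside.
- tea_carton: Small cardboard carton, 60 x 100 x 50 mm tall, on the table beside the track on the robot's side; a bystander. Origin: centre of its underside.

How it is judged:
By the outcome, as a careful person would: the job done as asked, in the order asked, and still so for the second after the job is handed in, with the robot touching nothing.
It also fails if it takes over 42 s, if anything falls off the work surface, if the arm or the gripper's body presses on something with over 40 N, if the wrist force passes 120 N, or if a joint passes its speed limit or range.

## Working session

There is one attempt and no reset: what is moved stays moved. The work goes in short steps, Python scripts to look and compute and a tool call to move; the robot and the scene stay as the last step left them, time stands still between calls to the robot, and variables do not carry over. Pictures are saved under pics/ and viewed, at most 10 in all, crops included, and the job is handed in when it is done.

Besides the shell and the picture viewer there is one more tool, called after "Request:" by a JSON object that holds its "op" and its "data". drive_tool: Moves the arm, as the interface text tells. Its arguments: {"type":"object","properties":{"moves":{"type":"array","items":{"type":"array","items":{"type":"number"}}},"grip_force":{"type":"number"}},"required":["moves"]}

```bash
mkdir -p pics
cat > h.py <<'E'
import numpy as np, cv2
from rig import monitor, vision, bot
def cap(n):
    c=vision.capture(n); h=c["pixels"].shape[0]
    f=h/2/np.tan(np.radians(c["fovy"])/2)
    z=c["range_z"]; v,u=np.mgrid[:z.shape[0],:z.shape[1]]
    P=np.stack([(u-c["cx"])/f*z,(v-c["cy"])/f*z,z,np.ones_like(z)],-1)
    W=(P@np.linalg.inv(c["world_to_cam"]).T)[...,:3]
    W[z==0]=np.nan
    return c,W
E
python3 - <<'E'
from h import *
for n in("top","side"):
    c,W=cap(n); cv2.imwrite(f"pics/{n}0.png",c["pixels"]); np.save(n+"W.npy",W); np.save(n+"P.npy",c["pixels"])
    print(n,c["fovy"],c["cx"],c["cy"],np.round(np.array(c["world_to_cam"]),3).tolist())
s=monitor.state(); print(s, bot.tip_reach)
E
```

```text
top 45.181428713062616 319.8888780006675 204.26090561564047 [[-0.017, -1.0, -0.021, -0.005], [-0.998, 0.019, -0.066, 0.59], [0.066, 0.02, -0.998, 1.288], [0.0, 0.0, 0.0, 1.0]]
side 46.47856077652732 320.1558090908052 199.68788882840192 [[0.996, -0.089, -0.021, -0.593], [-0.061, -0.487, -0.871, 0.089], [0.067, 0.869, -0.49, 1.119], [0.0, 0.0, 0.0, 1.0]]
{'time_s': 0.1, 'joint_pos': array([ 1.11599821e+00,  2.87126135e-01,  1.57801046e+00, -1.33840486e-05,
        1.27863796e+00, -1.50023333e-01]), 'dq': array([ 0.00071109, -0.00371802, -0.00301213, -0.00144522,  0.00017528,
        0.00052694]), 'joint_torque': array([ 1.08954046e-03, -4.07295263e+01, -2.93699098e+01, -1.18130688e-04,
        3.40191153e-03,  5.65725685e-06]), 'eef_pos': array([0.20244275, 0.64369606, 0.4034633 ]), 'orientation': array([-3.18794195e-04,  1.51796284e-01,  9.88411199e-01, -1.04335359e-03]), 'contact_force': array([-0.13725759,  0.29981781, -0.23905607]), 'ft_torque': array([-0.0151408 ,  0.00769643, -0.00911878]), 'finger_force': 0.0, 'gripper_width': 0.08533375773770002} 0.1734
```

View pics/top0.png

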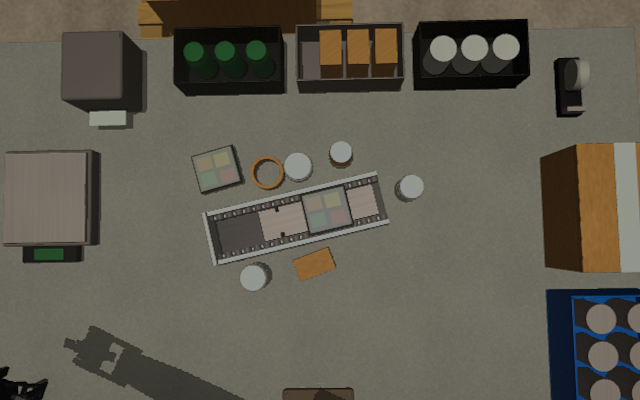

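View pics/side0.png

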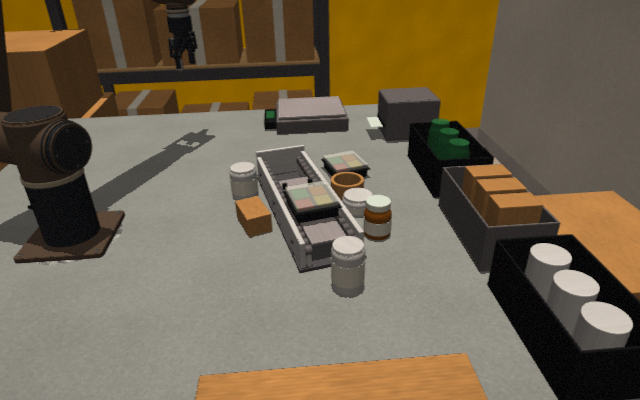

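The top picture shows the track with its end wall at the left (~210,238). The posts are at (277,210) and (283,234), the box spans columns ~303–350, and the open plate lies at 350–380. The soup can is at (411,187), beyond the open end. The side view agrees.

```bash
cat > m.py <<'E'
from h import *
def measure(W,verbose=1):
    x,y,z=W[...,0],W[...,1],W[...,2]
    roi=np.zeros(z.shape,bool); roi[165:270,198:392]=1
    def rect(lo,hi,m=roi):
        k=m&(z>lo)&(z<hi); n,l,s,_=cv2.connectedComponentsWithStats(k.astype(np.uint8)); 
        i=1+np.argmax(s[1:,4]); q=l==i
        return np.c_[x[q],y[q],z[q]]
    b=rect(.088,.110); r=cv2.minAreaRect((b[:,:2]*1000).astype(np.float32))
    return b,r
if __name__=="__main__":
    W=np.load("topW.npy"); x,y,z=W[...,0],W[...,1],W[...,2]
    b,r=measure(W); print("box",r,np.median(b[:,2]))
    roi=np.zeros(z.shape,bool); roi[165:270,198:392]=1
    k=roi&(z>.062)&(z<.09); n,l,s,c=cv2.connectedComponentsWithStats(k.astype(np.uint8),connectivity=8)
    for i in range(1,n):
        if s[i,4]>15:
            q=l==i; print(s[i].tolist(),cv2.minAreaRect((np.c_[x[q],y[q]]*1000).astype(np.float32)),np.median(z[q]).round(4))
    for u,v in[(277,210),(283,234),(365,203),(285,222),(260,223),(411,187),(357,203),(375,200),(240,235)]: print((u,v),W[v,u].round(4))
    P=np.load("topP.npy"); c=P[160:275,195:435]; cv2.imwrite("pics/crop.png",cv2.resize(c,None,fx=3.3,fy=3.3,interpolation=cv2.INTER_CUBIC)*1)
E
python3 m.py
```

```text
box ((572.001708984375, -32.45270538330078), (101.94457244873047, 111.71146392822266), 12.848343849182129) 0.09554086791385386
[201, 171, 188, 95, 2225] ((552.787353515625, 49.789794921875), (142.25672912597656, 469.7906188964844), 12.680728912353516) 0.0697
[242, 264, 23, 6, 102] ((427.6841735839844, 160.21868896484375), (55.895484924316406, 13.145011901855469), 88.4662094116211) 0.0811
(277, 210) [0.5737 0.0969 0.0648]
(283, 234) [0.5105 0.082  0.0637]
(365, 203) [ 0.5887 -0.1353  0.0515]
(285, 222) [0.5423 0.0778 0.0485]
(260, 223) [0.5421 0.1505 0.0069]
(411, 187) [ 0.6243 -0.2499  0.0984]
(357, 203) [ 0.5892 -0.1142  0.0498]
(375, 200) [ 0.5995 -0.1662  0.0058]
(240, 235) [0.5101 0.206  0.0055]
```

View pics/crop.png

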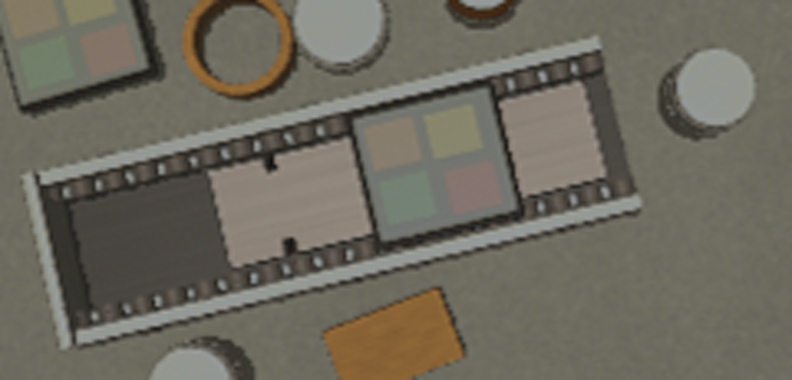

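Track axis is at 12.7°, origin ≈ (0.543, 0.094), and box rear is at track y ≈ −190. Roll +59.8° aligns tool x with track +y. First I move above the open plate at y ≈ −222 with the fingers shut, staying high.

Request:
{"op": "drive_tool", "data": {"moves": [[-0.02,-0.02,0,3,0],[-0.05,-0.05,0,6,0],[-0.08,-0.08,0,10,0],[-0.11,-0.11,0,14,0],[-0.145,-0.145,0,18,0],[-0.18,-0.18,0,22,0],[-0.215,-0.215,0,26,0],[-0.25,-0.25,0,30,0],[-0.285,-0.285,0,34,0],[-0.32,-0.32,0,38,0],[-0.355,-0.36,0,42,0],[-0.39,-0.395,0,46,0],[-0.425,-0.43,0,50,0],[-0.46,-0.465,0,54,0],[-0.495,-0.5,0,57,0],[-0.53,-0.535,0,59.8,0],[-0.56,-0.57,0,59.8,0],[-0.585,-0.595,0,59.8,0],[-0.601,-0.6145,0,59.8,0],[-0.601,-0.6145,0,59.8,0]]}}

```text
time_s: 2.1
eef_pos: [0.592, -0.1255, 0.4038]
orientation: [-0.0, 0.626, 0.78, -0.0]
contact_force: [-0.4, 0.1, -0.2]
gripper_width: 0.0
finger_force: 0.0
```

Request:
{"op": "drive_tool", "data": {"moves": [[0,0,0.03,0,0],[0,0,0.06,0,0],[0,0,0.09,0,0],[0,0,0.12,0,0],[0,0,0.14,0,0],[0,0,0.15,0,0],[0,0,0.155,0,0],[0,0,0.155,0,0]]}}

```text
time_s: 2.9
eef_pos: [0.5914, -0.1222, 0.2498]
orientation: [-0.0, 0.624, 0.781, 0.0]
contact_force: [0.4, 0.5, -0.0]
gripper_width: 0.0002
finger_force: 0.0
```

Run:
```python
from h import *
c,W=cap("side"); cv2.imwrite("pics/s1.png",cv2.resize(c["pixels"][120:300,200:420],None,fx=3,fy=3,interpolation=cv2.INTER_CUBIC))
```

```text
(no output)
```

View pics/s1.png

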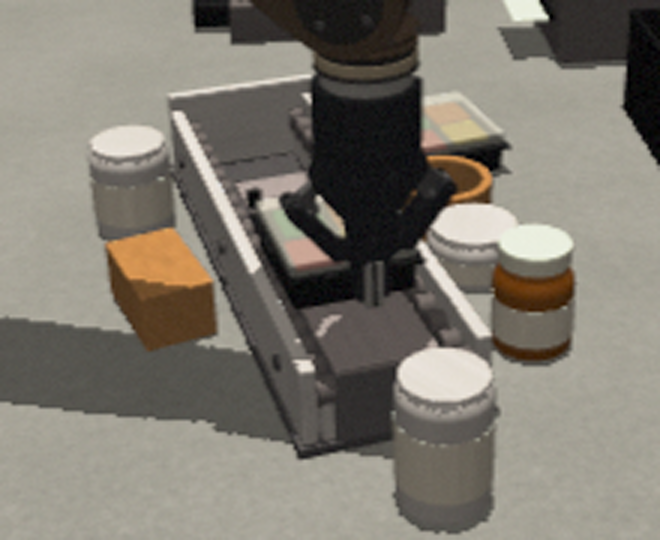

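The side crop shows the shut fingers (~(375,285)) hanging centred over the open plate, clear of the box and soup can. Next I press down.

Request:
{"op": "drive_tool", "data": {"moves": [[0,0,0.01,0,0],[0,0,0.02,0,0],[0,0,0.024,0,0],[0,0,0.028,0,0],[0,0,0.032,0,0],[0,0,0.032,0,0],[0,0,0.032,0,0]]}}

```text
time_s: 3.65
eef_pos: [0.5912, -0.1226, 0.2182]
orientation: [-0.001, 0.624, 0.781, -0.0]
contact_force: [-3.7, 1.5, 5.3]
gripper_width: 0.0002
finger_force: 3.0
```

Request:
{"op": "drive_tool", "data": {"moves": [[0,0,0.003,0,0],[0,0,0.006,0,0],[0,0,0.009,0,0],[0,0,0.0115,0,0],[0,0,0.0115,0,0],[0,0,0.0115,0,0]]}}

```text
time_s: 4.25
eef_pos: [0.5915, -0.1226, 0.2075]
orientation: [-0.001, 0.624, 0.781, -0.0]
contact_force: [-4.6, 1.9, 9.2]
gripper_width: 0.0004
finger_force: 4.4
```

Run:
```python
from h import *
from m import measure
c,W=cap("top"); O=np.array([.5429,.0937]); a=np.radians(12.7); Y=np.array([-np.sin(a),np.cos(a)])
w=c["world_to_cam"]; f=200/np.tan(np.radians(c["fovy"])/2)
# plate height between box front and posts, post heights
x,y,z=W[...,0],W[...,1],W[...,2]
ty=(x-O[0])*Y[0]+(y-O[1])*Y[1]; tx=(x-O[0])*Y[1]-(y-O[1])*Y[0]
k=(abs(tx)<25)&(ty>-45)&(ty<40); print("plate z",np.median(z[k]),k.sum())
W0=np.load("topW.npy"); z0=W0[...,2]; x0,y0=W0[...,0],W0[...,1]
ty0=(x0-O[0])*Y[0]+(y0-O[1])*Y[1]; tx0=(x0-O[0])*Y[1]-(y0-O[1])*Y[0]
k=(abs(tx0)<25)&(ty0>-45)&(ty0<40); print("before",np.median(z0[k]))
cv2.imwrite("pics/t2.png",cv2.resize(c["pixels"][160:275,195:435],None,fx=3.3,fy=3.3,interpolation=cv2.INTER_CUBIC))
```

```text
plate z 0.0005060291221903324 254989
before 0.00014171154754039073
```

View pics/t2.png

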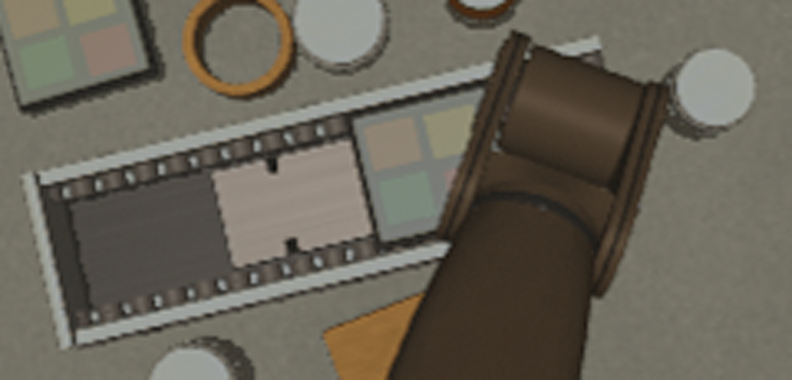

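The arm hides the fingers here. The posts (272,165) and (292,243) look lower, and the box front (360,170) hasn't moved. Force of 9.2 N fits about 17.5 mm of press. I'll start pushing gently.

Request:
{"op": "drive_tool", "data": {"moves": [[0.003,0,0.0005,0,0],[0.007,0,0.001,0,0],[0.011,0,0.001,0,0],[0.014,0,0.001,0,0],[0.017,0,0.001,0,0],[0.02,0,0.001,0,0],[0.023,0,0.001,0,0],[0.026,0,0.001,0,0],[0.029,0,0.001,0,0],[0.033,0,0.001,0,0],[0.037,0,0.001,0,0],[0.041,0,0.001,0,0],[0.045,0,0.001,0,0],[0.049,0,0.001,0,0],[0.053,0,0.001,0,0],[0.057,0,0.001,0,0],[0.06,0,0.001,0,0]]}}

```text
time_s: 6.0
eef_pos: [0.5812, -0.0668, 0.2096]
orientation: [0.007, 0.624, 0.782, 0.001]
contact_force: [2.6, -8.5, 8.8]
gripper_width: -0.0
finger_force: 4.1
```

```bash
cat > q.py <<'E'
from h import *
O=np.array([.5429,.0937]); a=np.radians(12.7); Y=np.array([-np.sin(a),np.cos(a)]); X=np.array([Y[1],-Y[0]])
def tr(W):
    d=(W[...,:2]-O)*1000; return d@X,d@Y,W[...,2]*1000
def rep(W):
    tx,ty,z=tr(W)
    k=(abs(tx)<22)&(ty>15)&(ty<45)&(z>20)&(z<60); print("plate z",np.median(z[k]) if k.any() else None,k.sum())
    k=(abs(tx)<60)&(z>91)&(z<100)&(ty<175)&(ty>-250); 
    if k.any(): print("boxtop front pct",np.percentile(ty[k],[1,50,99]).round(1),k.sum())
if __name__=="__main__":
    rep(np.load("topW.npy")); c,W=cap("top"); rep(W); np.save("W1.npy",W)
    p=monitor.state(); d=(p["eef_pos"][:2]-O)*1000; print("tool track",d@X,d@Y,p["eef_pos"][2],p["contact_force"])
E
python3 q.py
```

```text
plate z 49.57605841175594 186
boxtop front pct [-182.  -128.   -74.8] 1533
plate z 35.08501200251124 182
boxtop front pct [-112.9  -60.5  -37.6] 655
tool track 2.0927845942445646 -164.60952723515152 0.20962209091701262 [ 1.65234287 -7.61902327  8.56053189]
```

Plate depth reads only ~14.5 mm, because the arm gave a little under the push. I press 3 mm more before the box reaches the stop (front ≈ −31).

Request:
{"op": "drive_tool", "data": {"moves": [[0,0,0.0015,0,0],[0,0,0.003,0,0],[0.003,0,0.003,0,0],[0.006,0,0.003,0,0],[0.009,0,0.003,0,0],[0.012,0,0.003,0,0]]}}

```text
time_s: 6.65
eef_pos: [0.5799, -0.0562, 0.2088]
orientation: [0.01, 0.624, 0.782, 0.001]
contact_force: [1.8, -12.0, 14.2]
gripper_width: 0.0001
finger_force: 4.2
```

```bash
python3 q.py
```

```text
plate z 49.57605841175594 186
boxtop front pct [-182.  -128.   -74.8] 1533
plate z 34.278941109713074 180
boxtop front pct [-102.5  -48.6  -26.9] 617
tool track 3.1714416276825483 -153.94487796442834 0.20878999483950456 [  1.61672438 -10.49567597  14.60046432]
```

Run:
```python
from h import *
c,W=cap("side"); cv2.imwrite("pics/s2.png",cv2.resize(c["pixels"][130:260,230:390],None,fx=4.5,fy=4.5,interpolation=cv2.INTER_CUBIC))
print(monitor.state()["ft_torque"],monitor.state()["joint_pos"])
```

```text
[-1.46867965 -0.1994793   0.00381422] [-0.2693868   0.32176887  1.92881632 -0.00680737  0.87236987 -0.48863663]
```

View pics/s2.png

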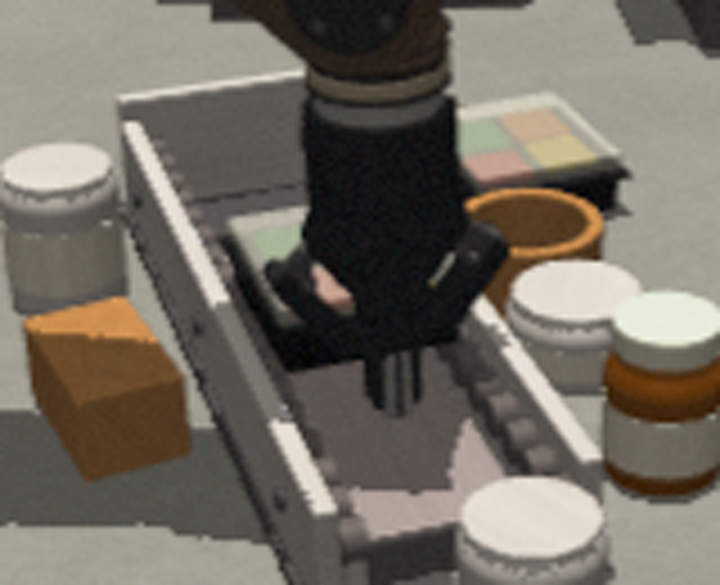

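The side crop shows the fingers right behind the box (~(395,380)) with the plate sunk around them; the box sits level between the rails. I'll hold a moment to let the arm settle.

Request:
{"op": "drive_tool", "data": {"moves": [[0,0,0,0,0],[0,0,0,0,0],[0,0,0,0,0],[0,0,0,0,0]]}}

```text
time_s: 7.15
eef_pos: [0.5799, -0.0559, 0.2088]
orientation: [0.009, 0.624, 0.781, 0.001]
contact_force: [1.9, -9.5, 15.1]
gripper_width: 0.0001
finger_force: 4.2
```

```bash
python3 q.py
python3 - <<'E'
from q import *
W=np.load("W1.npy"); tx,ty,z=tr(W); k=(abs(tx)<48)&(z>88)&(z<103)&(ty<175)&(ty>-75)&(ty<-25)
A=np.c_[tx[k],ty[k],np.ones(k.sum())]; print(np.linalg.lstsq(A,z[k],rcond=None)[0])
W=np.load("topW.npy"); tx,ty,z=tr(W); k=(abs(tx)<48)&(z>88)&(z<103)&(ty>-175)&(ty<-80)
A=np.c_[tx[k],ty[k],np.ones(k.sum())]; print(np.linalg.lstsq(A,z[k],rcond=None)[0])
E
```

```text
plate z 49.57605841175594 186
boxtop front pct [-182.  -128.   -74.8] 1533
plate z 34.14656798309434 184
boxtop front pct [-102.6  -48.1  -26.6] 629
tool track 3.1921638765417337 -154.070292561398 0.20877370762064804 [  1.72438755 -10.35134645  14.51746624]
[ 2.00294738e-03 -7.66828410e-03  9.52559342e+01]
[ 2.16740372e-04 -8.04867712e-04  9.56156673e+01]
```

The extra vertical force is probably finger friction on the box rear. I back off a few mm, press deeper, then measure.

Request:
{"op": "drive_tool", "data": {"moves": [[-0.004,-0.001,0,0,0],[-0.009,-0.003,0,0,0],[-0.012,-0.003,0,0,0],[-0.012,-0.003,0,0,0],[-0.012,-0.003,0,0,0]]}}

```text
time_s: 7.7
eef_pos: [0.5777, -0.0647, 0.2056]
orientation: [0.004, 0.625, 0.781, 0.003]
contact_force: [1.7, 3.9, 9.6]
gripper_width: 0.0001
finger_force: 4.6
```

```bash
python3 q.py
```

```text
plate z 49.57605841175594 186
boxtop front pct [-182.  -128.   -74.8] 1533
plate z 31.07721873899605 179
boxtop front pct [-106.8  -54.6  -26.7] 818
tool track -0.9079377450722446 -162.16352481984654 0.20566813517939006 [2.53017236 3.81772723 9.281784  ]
```

Now pressed 18.5 mm at 9.5 N. Pushing lifts the tip ~3 mm, so I pre-press a little more while out of contact, then push and check.

Request:
{"op": "drive_tool", "data": {"moves": [[0,0,0.0015,0,0],[0,0,0.0025,0,0],[0,0,0.0025,0,0],[0.003,0,0.0025,0,0],[0.006,0,0.0025,0,0],[0.009,0,0.0025,0,0],[0.012,0,0.003,0,0],[0.015,0,0.003,0,0],[0.018,0,0.003,0,0],[0.021,0,0.003,0,0],[0.024,0,0.003,0,0]]}}

```text
time_s: 8.85
eef_pos: [0.5737, -0.0444, 0.2044]
orientation: [0.008, 0.624, 0.782, 0.001]
contact_force: [0.8, -10.1, 10.1]
gripper_width: 0.0004
finger_force: 5.5
```

```bash
python3 q.py
```

```text
plate z 49.57605841175594 186
boxtop front pct [-182.  -128.   -74.8] 1533
plate z 30.019679544001534 179
boxtop front pct [-82.4 -34.6 -10.7] 686
tool track -0.36200525429856795 -141.1424833761575 0.20436483087638435 [ 2.59445025 -8.25808465 12.12388686]
```

Plate is 19.5 mm down under push. I continue.

Request:
{"op": "drive_tool", "data": {"moves": [[0.003,0,0,0,0],[0.007,0,0,0,0],[0.011,0,0,0,0],[0.015,0,0,0,0],[0.019,0,0,0,0],[0.023,0,0,0,0],[0.027,0,0,0,0],[0.031,0,0,0,0],[0.035,0,0,0,0],[0.038,0,0,0,0]]}}

```text
time_s: 9.9
eef_pos: [0.5655, -0.0071, 0.2044]
orientation: [0.008, 0.624, 0.782, 0.001]
contact_force: [2.0, -11.6, 10.9]
gripper_width: -0.0001
finger_force: 6.0
```

```bash
python3 q.py
```

```text
plate z 49.57605841175594 186
boxtop front pct [-182.  -128.   -74.8] 1533
plate z 29.745818299395708 31
boxtop front pct [-60.8   6.9  27.7] 586
tool track -0.13438461457526304 -102.94480875011824 0.20437369203464947 [ 2.40293236 -9.10440153 10.93558339]
```

Steady: the box front passed the stop with the plate at ~19.5 mm. I push on.

Request:
{"op": "drive_tool", "data": {"moves": [[0.004,0,0,0,0],[0.008,0,0,0,0],[0.012,0,0,0,0],[0.016,0,0,0,0],[0.02,0,0,0,0],[0.024,0,0,0,0],[0.028,0,0,0,0],[0.032,0,0,0,0],[0.036,0,0,0,0],[0.04,0,0,0,0],[0.044,0,0,0,0],[0.048,0,0,0,0],[0.052,0,0,0,0],[0.056,0,0,0,0],[0.06,0,0,0,0],[0.063,0,0,0,0]]}}

```text
time_s: 11.55
eef_pos: [0.5518, 0.0547, 0.2044]
orientation: [0.008, 0.624, 0.782, 0.002]
contact_force: [3.8, -11.8, 11.8]
gripper_width: 0.0
finger_force: 6.5
```

```bash
python3 q.py
```

```text
plate z 49.57605841175594 186
boxtop front pct [-182.  -128.   -74.8] 1533
plate z None 0
boxtop front pct [-6.9 75.1 91.1] 454
tool track 0.1114339834895211 -39.66085000010099 0.2043746480521974 [ 3.04529147 -9.76128457 12.68350221]
```

Request:
{"op": "drive_tool", "data": {"moves": [[0.004,0,0,0,0],[0.008,0,0,0,0],[0.012,0,0,0,0],[0.016,0,0,0,0],[0.02,0,0,0,0],[0.024,0,0,0,0],[0.028,0,0,0,0],[0.032,0,0,0,0],[0.036,0,0,0,0],[0.039,0,0,0,0],[0.042,0,0,0,0],[0.045,0,0,0,0],[0.047,0,0,0,0],[0.047,0,0,0,0]]}}

```text
time_s: 13.0
eef_pos: [0.5415, 0.1009, 0.2044]
orientation: [0.008, 0.623, 0.782, 0.002]
contact_force: [2.3, -10.4, 14.0]
gripper_width: 0.0
finger_force: 6.8
```

```bash
python3 q.py;  python3 - <<'E'
from h import *
c,W=cap("side"); cv2.imwrite("pics/s3.png",cv2.resize(c["pixels"][130:250,230:390],None,fx=4.5,fy=4.5,interpolation=cv2.INTER_CUBIC))
E
```

```text
plate z 49.57605841175594 186
boxtop front pct [-182.  -128.   -74.8] 1533
plate z None 0
boxtop front pct [ 38.3 126.2 139.2] 336
tool track 0.2698907081379091 7.311688894485778 0.2043869913687002 [ 1.76943441 -9.85669363 13.19859797]
```

View pics/s3.png

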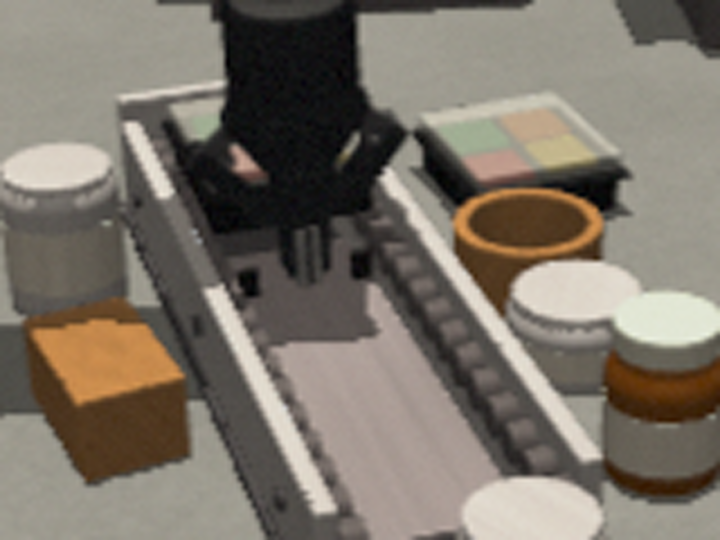

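Both posts (245,280) and (360,265) are visible behind the box, with the fingers between them; box rear ≈ +25 mm. I back off so the fingers don't drag the box up, then lift slowly.

Request:
{"op": "drive_tool", "data": {"moves": [[-0.004,0,0,0,0],[-0.008,0,0,0,0],[-0.012,0,0,0,0],[-0.014,0,0,0,0],[-0.014,0,0,0,0],[-0.014,0,-0.004,0,0],[-0.014,0,-0.008,0,0],[-0.014,0,-0.012,0,0],[-0.014,0,-0.016,0,0],[-0.014,0,-0.02,0,0],[-0.014,0,-0.026,0,0],[-0.014,0,-0.035,0,0],[-0.014,0,-0.05,0,0],[-0.014,0,-0.075,0,0],[-0.014,0,-0.105,0,0],[-0.014,0,-0.14,0,0],[-0.014,0,-0.17,0,0],[-0.014,0,-0.19,0,0],[-0.014,0,-0.2,0,0],[-0.014,0,-0.2,0,0]]}}

```text
time_s: 15.1
eef_pos: [0.5405, 0.0892, 0.401]
orientation: [0.001, 0.624, 0.781, 0.001]
contact_force: [-0.0, -0.3, -0.1]
gripper_width: -0.0
finger_force: 0.0
```

Request:
{"op": "drive_tool", "data": {"moves": [[-0.02,0,0,0,0],[-0.05,0,0,0,0],[-0.085,0,0,0,0],[-0.12,0,0,0,0],[-0.155,0,0,0,0],[-0.19,0,0,0,0],[-0.225,0,0,0,0],[-0.26,0,0,0,0],[-0.285,0,0,0,0],[-0.3,0,0,0,0],[-0.3,0,0,0,0]]}}

```text
time_s: 16.2
eef_pos: [0.6064, -0.2048, 0.3973]
orientation: [-0.001, 0.625, 0.78, -0.0]
contact_force: [-0.1, 0.4, 0.0]
gripper_width: -0.0003
finger_force: 0.0
```

```bash
python3 q.py;  python3 - <<'E'
from h import *
c,W=cap("top"); cv2.imwrite("pics/t4.png",cv2.resize(c["pixels"][130:290,180:440],None,fx=3,fy=3,interpolation=cv2.INTER_CUBIC))
from q import *
tx,ty,z=tr(W)
k=(abs(abs(tx)-34)<5)&(abs(ty)<4); print("posts z",z[k].round(1), monitor.state()["contact_force"])
E
```

```text
plate z 49.57605841175594 186
boxtop front pct [-182.  -128.   -74.8] 1533
plate z 49.11644036806118 80
boxtop front pct [ 29.9  83.3 137.7] 1570
tool track -3.426428403693398 -303.8982505888858 0.3976631807000637 [ 0.02563348 -0.15580745  0.17439083]
posts z [66.1 64.6 64.  65.9 65.2 64.6 66.  67.1 62.8 64.3 61.9 64.1 66.6 70.9
 68.7 67.6 68.1 61.9 65.6 59.1 71.6 65.1] [ 0.6353336  -0.78193809  0.8743651 ]
```

View pics/t4.png

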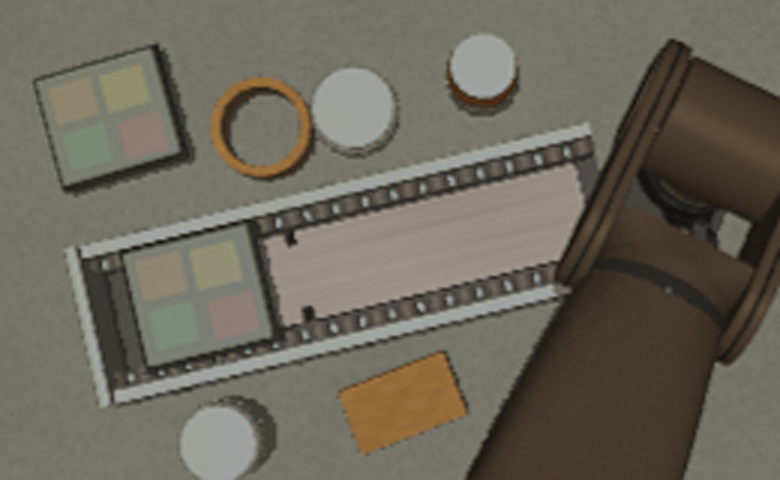

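The posts stand up again (~65 mm) behind the box at (290,238) and (308,313). The box rear edge is at ~(270,285), fully past them, and the neighbours are undisturbed. I'm handing in.

```bash
python3 -c "
from rig import bot
print(bot.hand_in())"
```

```text
the job is handed in; nothing more can be done
None
```

The meal box is fully past the stop (rear about 20 mm beyond it), the stop is up behind it, the arm is clear, and the job was handed in at about 16 s; no verdict was returned.

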